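# Take the drill jig off the mirror cell

### The job

The holes in the black mirror-cell board are drilled. Turn the orange clamp knob a quarter turn anticlockwise, past its spring, until it snaps fully open with its tongue off the aluminium drill jig, then lift the jig by its red handle straight up off its two close-fitting dowels, keeping it level so it does not bind. Lay it down gently, flat in the middle of the blue felt board and lengthwise along it, let go, and leave the other things around it where they lie.

Things in the scene. Friction and masses are not known exactly. Their poses are not given: they have to be found in the camera images.
- cell: the mirror cell, fixed: a black-faced plywood board 300 x 300 mm on battens, its top 48 mm above the bench. Origin: centre of its underside, on the bench; z up. Three black round posts, 32 mm across and 58 mm tall, stand on it at x, y = (112, 62), (-112, 62), (0, -127) mm; the drill jig lies in its middle, the clamp stands at (0, 114) mm. Its place and yaw change
- dowel_a (a point): top of one of the two upright steel dowels of the cell, 12 mm across, standing 35 mm above the board (top 83 mm above the bench), at (36, -68) mm in the cell's x, y; the top 4 mm is tapered
- dowel_b (a point): top of the other dowel, same size, at (-36, 68) mm in the cell's x, y
- jig: the drill jig, loose, 0.5 to 0.8 kg, balanced: an aluminium plate 110 (x) x 180 (y) x 12 (z) mm with four dark drill bushings 3 mm proud, flat on the cell's board, its axes along the cell's, its two 13 mm holes over the dowels (1 mm play). Origin: centre of its underside, which must rise 35 mm above the board to clear the dowels
- jig_handle (a point): centre of the red bar of the jig's bridge handle, 45 mm above the jig's underside; the bar runs along the jig's y, 80 mm long, 14 mm wide and 14 mm high, above the middle of the plate, with 26 mm of clear space beneath it between two legs at y = +33 and -33 mm
- clamp (a joint): quarter-turn clamp. 0 = closed: its steel tongue points along the cell's -y, 1 mm above the last 18 mm of the jig. Turns anticlockwise from above to a stop at 1.57 rad = open: tongue along the cell's +x. A spring strut holds it at both ends: about 0.15 N m starts it, less and less is needed up to half way (0.79 rad), and past 0.9 rad it snaps open by itself; let go earlier, it springs shut
- clamp_grip (a point): on the clamp's upright axis, 95 mm above the bench, at the height to grip its orange wing-shaped knob: a bar 56 mm long, 12 mm wide and 26 mm high (from 80 to 106 mm above the bench) centred on the axis and parallel to the tongue
- clamp_tip (a point): end of the clamp's tongue, on its top face, 42 mm from the axis and 69 mm above the bench; the tongue is 18 mm wide and 8 mm thick
- rest: the felt board, fixed to the bench: a flat plywood board 190 (x) x 260 (y) mm with blue felt on it, its top 12 mm above the bench. Origin: centre of its underside, on the bench; the long side is along its y. Its place and yaw change
- spanner: loose steel spanner 150 mm long, lying on the cell's board beside the jig, along the cell's y at about x = -98 mm; leave it alone
- triangle_a: loose black triangular plate, about 130 mm a side, 6 mm thick, with three grey felt dots, flat on the bench; leave it alone
- sanding_block: loose cork sanding block 110 x 67 x 32 mm with pink paper; leave it alone
- fan: loose black square cooling fan 92 x 92 x 25 mm, flat on the bench; leave it alone
- glue: loose white glue bottle, 66 mm across, 190 mm tall; leave it alone
- sander: loose teal palm sander, 112 x 102 mm, 134 mm tall; leave it alone
Not all that is in view belongs to the job. Of the things shaped like the jig, the aluminium one is meant.

How it is judged:
On the way, in this order (a step that is already met when the one before it is completed fails the run):
1. the clamp is turned until it has snapped open (past 1.45 rad) (value of joint clamp above 1.45 rad), for 0.1 s.
2. the jig is lifted straight up and level, clear of the dowels, the clamp still open (z of jig in the frame of cell above 0.085 m and horizontal distance between jig and cell below 0.03 m and angle between jig's own z axis and vertical below 0.1 rad and value of joint clamp above 1.45 rad).
At the end, for the whole second after the job is handed in: the jig lies flat and at rest on the felt board, its middle within 30 mm of the board's middle and its length within 0.25 rad of the board's length (either way round), and the clamp is still snapped open (past 1.45 rad) (horizontal distance between jig and rest below 0.03 m and angle between the y axis of jig and the y axis of rest, either way round below 0.25 rad and z of jig in the frame of rest between 0.009 and 0.016 m and angle between jig's own z axis and vertical below 0.05 rad and linear speed of jig below 0.02 m/s and angular speed of jig below 0.2 rad/s and value of joint clamp above 1.45 rad); the robot touches nothing.
It fails at once if the jig is tipped more than 0.12 rad (7 degrees) from level (angle between jig's own z axis and vertical above 0.12 rad).
It fails at once if the jig is dropped or slammed down: faster than 0.35 m/s within 25 mm of the felt board's top, over the felt board (z of jig in the frame of rest below 0.037 m and horizontal distance between jig and rest below 0.12 m and linear speed of jig above 0.35 m/s).
It fails at once if the spanner, the loose triangle, the sanding block, the fan, the glue bottle or the sander is moved more than 25 mm (distance of any of spanner, triangle_a, sanding_block, fan, glue, sander from where it was at the start of the episode above 0.025 m).
It also fails if it takes over 59 s, if anything falls off the work surface, if the arm or the gripper's body presses on something with over 40 N, if the wrist force passes 120 N, or if a joint passes its speed limit or range.

### The arm

A 6-joint arm with a two-finger parallel gripper is mounted at the origin on the work surface. World frame = base frame: x ahead of the robot, y to its left, z up, the work surface at z = 0. Lengths are in m, angles in rad, forces in N, time in s.
With the tool pointing down it reaches from about 0.225 to 0.875 m from the base axis. Payload 3.4 kg.
Tool frame: the origin (TCP) lies on the centre line of the jaws, within the pads' length; the fingertips stand 11 mm ahead of it and the grasp point (between the pads) lies 8 mm behind it; z points along the fingers, y is the line along which they close (so a half turn about z gives the same grasp; the last joint's range is limited). The gripper opens to 85 mm and grips with 20 to 120 N. Pads are 22 mm wide; open, the fingers measure 114 mm over their backs; the gripper's body (76 mm by 85 mm) begins 54 mm behind the grasp point. The pads swing forward as they close: fully open they stand 13 mm farther back than shut.
Start: joints at [-1.23, 0.276, 1.505, -0, 1.361, -0.121], TCP at [0.256, -0.515, 0.242] pointing down, gripper open.
Joint ranges: [-2.89, 2.89], [-0.75, 2.08], [0.22, 2.7], [-1.18, 4.32], [0.11, 2.71], [-2.7, 2.7]. Speed limits (rad/s): [2.57, 2.57, 3.14, 3.14, 3.14, 3.14].

### API

Orientations are given as a unit quaternion [w, x, y, z].
In Python, from rig import manip, eyes, job gives the robot as it stands.
- The arm moves only by the tool drive_tool, never from a script. Its argument "rows" is a list of rows, each a list of 3 entries, a list of its own where there are three numbers: the turn, a rotation vector about the world's x, y, z in rad, then the shift along the world's x, y, z in cm, then the finger opening in cm, from 0 to 8.54. A call has 1 to 8 rows; each row shifts and turns the commanded pose from where the row before left it; what a row does not reach is not made up. A row lasts 1/8 s, in which the tool goes at most 62.5 mm and 10.7 degrees, less where a joint would pass 70% of its speed; a pose out of reach is approached as far as the arm can. A call is refused whole if a number of a shift passes 6.25 or a number of a turn 0.188, either way. A call with a gripper value outside its range is refused whole. The fingers move at their own pace and stop on an object; "force" is the grip in N (left out, the last holds). Time passes only in rows, so rows that do not move let the fingers close. It gives the time, the measured TCP pose, the force, the opening and the grip force at its end, in the units of the state.
- manip.get_state(): the state, without advancing time (a new reading comes with each control period).
- eyes.get_image(name): name is "side" or "top"; returns the picture (420x560x3 uint8, red, green, blue); there is no depth.
- eyes.get_calibration(name): a dict with "camera_matrix" (3x3 intrinsics, pixels), "view" (4x4, takes a point from world to camera coordinates). Camera axes: x right, y up, looking along -z (the intrinsics and any distortion apply to the point x, -y, -z); pixel columns grow to the right and rows downward; lengths in m; the calibration is good to about 2 mm. A picture is of the moment at which its call begins. get_calibration takes no time and is no camera call.
- job.sign_off(): hands the job in; it is judged then, once.
The state is a dict: "clock": time; "qpos": joint angles; "qd": joint speeds; "effort": joint torques, N m; "position": TCP position; "ee_rot": TCP orientation; "contact_force": force on the tool from outside, world axes, zero at the start; "moment": the same for the moment, N m; "width": finger opening in m; "gripper_force": force on a finger pad.
Only numpy, scipy, OpenCV 4.12 (cv2) and the standard library are available. Lean on these libraries where they do the work, as an engineer would, in place of code of your own. Each camera call takes 0.05 s, during which the arm holds its last target. There are 200 camera calls.

## Working session

There is one attempt and no reset: what is moved stays moved. The work goes in short steps, Python scripts to look and compute and a tool call to move; the robot and the scene stay as the last step left them, time stands still between calls to the robot, and variables do not carry over. Pictures are saved under pics/ and viewed, at most 10 in all, crops included, and the job is handed in when it is done.

Besides the shell and the picture viewer there is one more tool, called after "Emit:" in YAML: its name, and indented under it one key for each argument. drive_tool: Moves the arm, as the interface text tells. Its arguments: {"type":"object","properties":{"rows":{"type":"array"},"force":{"type":"number"}},"required":["rows"]}

```bash
mkdir -p pics
python3 - <<'E'
from rig import manip, eyes, job
import cv2,numpy as np
for n in("top","side"):
    cv2.imwrite(f"pics/{n}0.png",eyes.get_image(n)[:,:,::-1]); c=eyes.get_calibration(n); print(n,{k:np.round(v,4).tolist() if not isinstance(v,str) else v for k,v in c.items()})
s=manip.get_state();print(s)
E
```

```text
top {'camera_matrix': [[451.9365, 0.0, 284.128], [0.0, 451.9365, 201.1922], [0.0, 0.0, 1.0]], 'view': [[-0.0005, -0.9999, -0.017, 0.004], [0.9941, -0.0024, 0.1085, -0.4794], [-0.1085, -0.0169, 0.994, -1.4343], [0.0, 0.0, 0.0, 1.0]]}
side {'camera_matrix': [[396.8589, 0.0, 277.1966], [0.0, 396.8589, 216.66], [0.0, 0.0, 1.0]], 'view': [[-0.9242, -0.3812, 0.0224, 0.4624], [0.2347, -0.5209, 0.8207, -0.1802], [-0.3012, 0.7638, 0.5709, -1.2217], [0.0, 0.0, 0.0, 1.0]]}
{'clock': 0.1, 'qpos': array([-1.23001661e+00,  2.76548317e-01,  1.50599025e+00, -3.15012121e-05,
        1.36072526e+00, -1.20985720e-01]), 'qd': array([-1.23482038e-03, -1.11020855e-03, -3.45460927e-03, -4.91737513e-04,
       -4.93025023e-04,  7.87870049e-05]), 'effort': array([ 1.45697875e-03, -4.17701054e+01, -2.46405029e+01, -1.52293792e-04,
        5.77006504e-03, -5.15811777e-06]), 'position': array([ 0.25601968, -0.51435261,  0.24152325]), 'ee_rot': array([-8.28853806e-04,  9.73463682e-01,  2.28840036e-01, -1.06952100e-04]), 'contact_force': array([-0.01263738,  0.27875341, -0.28730232]), 'moment': array([-0.03810859,  0.0214736 ,  0.02314412]), 'gripper_force': 0.0, 'width': 0.08552446935264879}
```

View pics/top0.png

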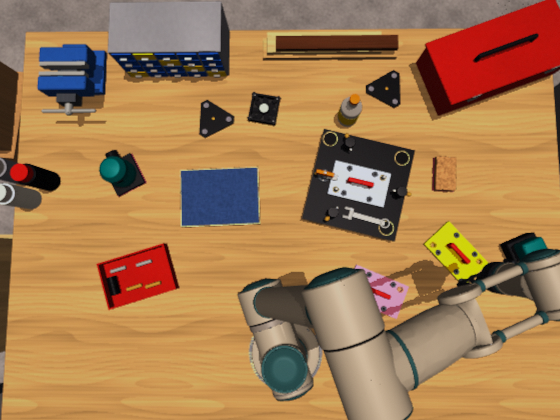

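View pics/side0.png

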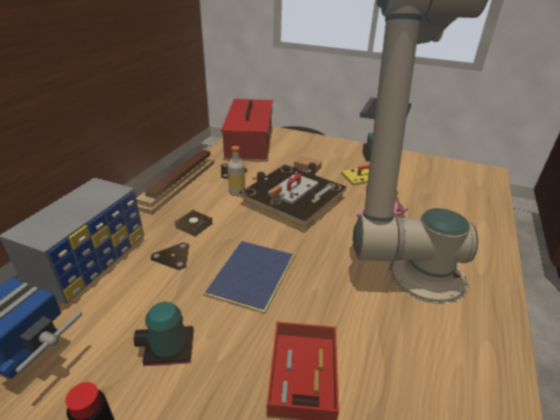

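```bash
cat > h.py <<'E'
import numpy as np,cv2
from rig import manip,eyes,job
def ray(n,uv,z):
    c=eyes.get_calibration(n);K=c["camera_matrix"];V=c["view"];R=V[:3,:3];o=-R.T@V[:3,3]
    d=np.linalg.inv(K)@[uv[0],uv[1],1];d=R.T@(d*[1,-1,-1]);return (o+d*(z-o[2])/d[2])
def proj(n,p):
    c=eyes.get_calibration(n);V=c["view"];q=V[:3,:3]@p+V[:3,3];q=c["camera_matrix"]@(q*[1,-1,-1]);return q[:2]/q[2]
E
python3 - <<'E'
from h import *
im=cv2.imread("pics/top0.png")
c=cv2.resize(im[115:255,290:425],None,fx=5.6,fy=4*1.4/1.4*1.0+0,interpolation=cv2.INTER_CUBIC) if 0 else cv2.resize(im[115:255,290:425],None,fx=4.2,fy=4.2,interpolation=cv2.INTER_CUBIC)
cv2.imwrite("pics/crop.png",c)
hsv=cv2.cvtColor(im,cv2.COLOR_BGR2HSV)
m=cv2.inRange(hsv,(100,90,30),(130,255,140));m[:155]=0;m[240:]=0;m[:,:170]=0;m[:,275:]=0
r=cv2.minAreaRect(cv2.findNonZero(m));B=cv2.boxPoints(r);print(r)
W=np.array([ray("top",b,.012) for b in B]);print(W.round(4),W.mean(0))
for i in range(4): e=W[(i+1)%4]-W[i];print(np.linalg.norm(e),np.arctan2(e[1],e[0]))
m=cv2.inRange(im,(0,0,0),(70,70,70));m[:125]=0;m[245:]=0;m[:,:300]=0;m[:,418:]=0
n,l,s,_=cv2.connectedComponentsWithStats(m);k=1+s[1:,4].argmax();print(s[k])
h=cv2.convexHull(cv2.findNonZero((l==k).astype(np.uint8)));r=cv2.minAreaRect(h);ap=cv2.approxPolyDP(h,8,True)[:,0].astype(float);print(ap)
W=np.array([ray("top",b,.048) for b in ap]);print(W.round(4),W.mean(0))
for i in range(len(W)): e=W[(i+1)%len(W)]-W[i];print(np.linalg.norm(e),np.arctan2(e[1],e[0]))
for nm,mk,z in(("red",cv2.inRange(hsv,(0,180,90),(4,255,255))|cv2.inRange(hsv,(174,180,90),(180,255,255)),.1),("or",cv2.inRange(hsv,(8,180,140),(20,255,255)),.106)):
    mk[:160]=0;mk[205:]=0;mk[:,:305]=0;mk[:,400:]=0
    r=cv2.minAreaRect(cv2.findNonZero(mk));B=cv2.boxPoints(r);W=np.array([ray("top",b,z) for b in B]);print(nm,r,ray("top",r[0],z))
    for i in range(2): e=W[i+1]-W[i];print(np.linalg.norm(e),np.arctan2(e[1],e[0]))
E
```

```text
((218.9887237548828, 196.22962951660156), (54.161338806152344, 76.22551727294922), 87.61405944824219)
[[0.5828 0.3479 0.012 ]
 [0.5925 0.0963 0.012 ]
 [0.4141 0.0879 0.012 ]
 [0.4041 0.3361 0.012 ]] [0.49836658 0.2170635  0.012     ]
0.2517574855329741 -1.5322669250968493
0.1785866588821358 -3.094247868925465
0.24844946318099995 1.61084625937703
0.17902408976081688 0.06580620272881307
[ 303  132  111  109 5526]
[[413. 150.]
 [393. 240.]
 [303. 218.]
 [321. 140.]
 [337. 132.]]
[[ 0.6411 -0.4104  0.048 ]
 [ 0.3536 -0.3389  0.048 ]
 [ 0.4233 -0.0568  0.048 ]
 [ 0.6753 -0.1161  0.048 ]
 [ 0.7014 -0.168   0.048 ]] [ 0.55894778 -0.21805072  0.048     ]
0.29630642981689176 2.8978269968858967
0.2905953757066901 1.3285645931615995
0.2588621714418005 -0.23114436268566224
0.05807716465976732 -1.1039651859247528
0.24984121726196468 -1.8144511478885699
red ((360.0965576171875, 181.59442138671875), (24.737071990966797, 3.983872890472412), 13.392498016357422) [ 0.53134058 -0.23141578  0.1       ]
0.012421346176528876 -0.24582324656558224
0.07561789103705518 -1.8117527446272699
or ((324.5294494628906, 172.38235473632812), (17.220029830932617, 3.395498752593994), 14.03624439239502) [ 0.55934886 -0.12213813  0.106     ]
0.010576751324439717 -0.2495323283729743
0.05277532679953396 -1.823213209441819
```

View pics/crop.png

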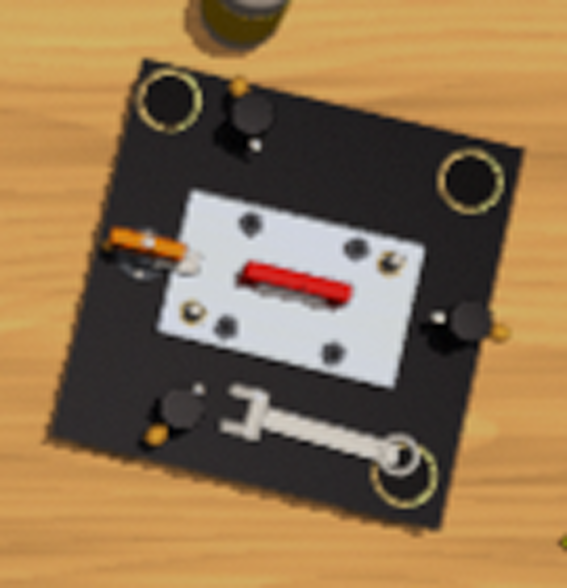

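The top crop shows the cell with yaw of about −0.247. The orange knob is at px (324.5, 172), the red handle at (360, 181.6) and the felt centre at (219, 196). The knob-to-handle vector matches the 114 mm given, so I'll move above the knob.

Emit:
drive_tool:
  rows:
    - [[0, 0, 0.108], [3.8, 4.9, 0], 5]
    - [[0, 0, 0.108], [3.8, 4.9, 0], 5]
    - [[0, 0, 0.108], [3.8, 4.9, 0], 5]
    - [[0, 0, 0.108], [3.8, 4.9, 0], 5]
    - [[0, 0, 0.108], [3.8, 4.9, 0], 5]
    - [[0, 0, 0.108], [3.8, 4.9, 0], 5]
    - [[0, 0, 0.108], [3.8, 4.9, 0], 5]
    - [[0, 0, 0.108], [3.8, 4.9, 0], 5]
  force: 40

```text
clock: 1.1
position: [0.561, -0.121, 0.242]
ee_rot: [-0.0, 0.787, 0.617, -0.0]
contact_force: [0.3, -0.6, -0.6]
width: 0.0501
gripper_force: 0.0
```

Emit:
drive_tool:
  rows:
    - [[0, 0, 0], [0, 0, -3], 5]
    - [[0, 0, 0], [0, 0, -3], 5]
    - [[0, 0, 0], [0, 0, 0], 5]

```text
clock: 1.48
position: [0.5583, -0.1218, 0.1797]
ee_rot: [-0.003, 0.788, 0.616, -0.002]
contact_force: [-0.5, 0.5, -0.5]
width: 0.0503
gripper_force: 0.0
```

```bash
cat >> h.py <<'E'
def st():
    s=manip.get_state();w,x,y,z=s["ee_rot"]
    from scipy.spatial.transform import Rotation as R
    m=R.from_quat([x,y,z,w]).as_matrix();print(s["clock"].__round__(2),s["position"].round(4),"phi",np.arctan2(m[1,1],m[0,1]).round(4),"z",m[:,2].round(4),"F",s["contact_force"].round(1),s["moment"].round(2),"w",round(s["width"],4),s["gripper_force"])
E
python3 - <<'E'
from h import *
st()
im=eyes.get_image("top")[:,:,::-1]
s=eyes.get_image("side")[:,:,::-1]
a=cv2.resize(im[100:250,270:430],(512,480));b=cv2.resize(s[110:260,210:370],(512,480))
cv2.imwrite("pics/c1.png",cv2.resize(np.hstack([a,b]),(800,375)))
print(proj("top",np.array([.559,-.122,0.106])),proj("side",np.array([.559,-.122,0.106])),proj("side",np.array([.5313,-.2314,0.1])))
for nm,z in(("or",.106),):
    im=cv2.imread("pics/side0.png");hsv=cv2.cvtColor(im,cv2.COLOR_BGR2HSV)
    m=cv2.inRange(hsv,(4,150,100),(20,255,255));m[:170]=0;m[205:]=0;m[:,:255]=0;m[:,330:]=0;print(cv2.findNonZero(m)[:,0].mean(0) if m.any() else 0)
E
```

```text
1.48 [ 0.5583 -0.1218  0.1797] phi -0.2444 z [-0.0062  0.0021 -1.    ] F [-0.5  0.5 -0.5] [-0.04  0.   -0.03] w 0.0503 0.0
[324.48555742 172.49468511] [275.69306898 188.31692053] [293.52732877 177.75956567]
[278.44186047 189.48837209]
```

View pics/c1.png

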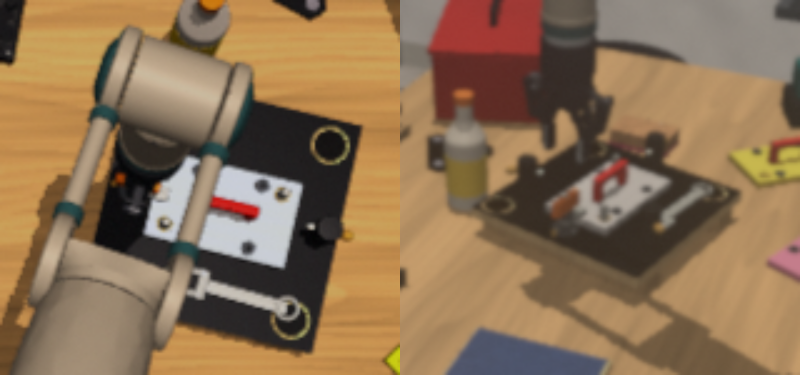

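Both views agree on the knob and handle to within about 3 px. The bottle is at px (354, 102) in the top view. I'll check its distance from the wrist before going down.

Run:
```python
from h import *
print(ray("top",(353,103),.19),ray("side",(236,192),0),ray("side",(236,148),.19))
for z in(.2,.25,.3,.35,.4): print(z,proj("side",np.array([.558,-.122,z])), proj("top",np.array([.558,-.122,z])))
```

```text
[ 0.75026184 -0.20131669  0.19      ] [ 0.75992989 -0.19413741  0.        ] [ 0.75635026 -0.20240129  0.19      ]
0.2 [276.5124945  164.89857978] [326.844446   167.20629649]
0.25 [276.82969966 151.64436445] [328.24153763 163.87900547]
0.3 [277.16071057 137.81328466] [329.75487834 160.27485754]
0.35 [277.50644858 123.36684225] [331.39960722 156.35779762]
0.4 [277.8679189  108.26303545] [333.19361145 152.08522595]
```

Emit:
drive_tool:
  rows:
    - [[0, 0, 0], [0, 0, -3], 5]
    - [[0, 0, 0], [0, 0, -3], 5]
    - [[0, 0, 0], [0, 0, -2], 5]
    - [[0, 0, 0], [0, 0, -1.1], 5]
    - [[0, 0, 0], [0, 0, 0], 1]
    - [[0, 0, 0], [0, 0, 0], 1]
    - [[0, 0, 0], [0, 0, 0], 1]
    - [[0, 0, 0], [0, 0, 0], 1]

```text
clock: 2.58
position: [0.5587, -0.1226, 0.0926]
ee_rot: [-0.001, 0.788, 0.616, -0.001]
contact_force: [-5.5, 0.3, 5.7]
width: 0.0112
gripper_force: 40.4
```

Emit:
drive_tool:
  rows:
    - [[0, 0, 0], [0, 0, 0], 1]
    - [[0, 0, 0], [0, 0, 0], 1]

```text
clock: 2.82
position: [0.5587, -0.1226, 0.0926]
ee_rot: [-0.001, 0.788, 0.616, -0.001]
contact_force: [-4.4, 0.2, 5.1]
width: 0.0111
gripper_force: 40.4
```

```bash
python3 -c "
from h import *
st()"
```

```text
2.83 [ 0.5587 -0.1226  0.0926] phi -0.2446 z [-2.3e-03  1.0e-04 -1.0e+00] F [-4.4  0.2  5.1] [0.06 0.78 0.  ] w 0.0111 40.43954908847809
```

Emit:
drive_tool:
  rows:
    - [[0, 0, 0.15], [0, 0, 0], 1]
    - [[0, 0, 0.15], [0, 0, 0], 1]
    - [[0, 0, 0.15], [0, 0, 0], 1]
    - [[0, 0, 0.15], [0, 0, 0], 1]
    - [[0, 0, 0.15], [0, 0, 0], 1]
    - [[0, 0, 0.15], [0, 0, 0], 1]
    - [[0, 0, 0.15], [0, 0, 0], 1]
    - [[0, 0, 0.15], [0, 0, 0], 1]

```text
clock: 3.82
position: [0.5571, -0.1232, 0.0926]
ee_rot: [-0.003, 0.3, 0.954, -0.001]
contact_force: [-8.3, -1.6, 7.4]
width: 0.0116
gripper_force: 40.8
```

Emit:
drive_tool:
  rows:
    - [[0, 0, 0.15], [0, 0, 0], 1]
    - [[0, 0, 0.15], [0, 0, 0], 1]
    - [[0, 0, 0.06], [0, 0, 0], 1]
    - [[0, 0, 0], [0, 0, 0], 1]

```text
clock: 4.32
position: [0.5569, -0.1236, 0.0926]
ee_rot: [-0.003, 0.127, 0.992, -0.001]
contact_force: [-10.2, -2.4, 7.0]
width: 0.0111
gripper_force: 40.8
```

```bash
python3 -c "
from h import *
st()"
```

```text
4.33 [ 0.5569 -0.1236  0.0926] phi 1.3171 z [-0.0061 -0.0018 -1.    ] F [-10.2  -2.4   7. ] [-0.42  1.3   0.14] w 0.0111 40.76630651950836
```

Emit:
drive_tool:
  rows:
    - [[0, 0, 0], [0, 0, 0], 4]
    - [[0, 0, 0], [0, 0, 0], 4]
    - [[0, 0, 0], [0, 0, 0], 4]
    - [[0, 0, 0], [0, 0, 1], 4]
    - [[0, 0, 0], [0, 0, 3], 4]
    - [[0, 0, 0], [0, 0, 3], 4]
    - [[0, 0, 0], [0, 0, 3], 4]
    - [[0, 0, 0], [0, 0, 0], 4]

```text
clock: 5.32
position: [0.5621, -0.1233, 0.1945]
ee_rot: [0.003, 0.127, 0.992, -0.001]
contact_force: [-0.7, 0.6, -0.3]
width: 0.04
gripper_force: 0.0
```

Emit:
drive_tool:
  rows:
    - [[0, 0, -0.174], [-0.3, -1.2, 0], 4]
    - [[0, 0, -0.174], [-0.3, -1.2, 0], 4]
    - [[0, 0, -0.174], [-0.3, -1.2, 0], 4]
    - [[0, 0, -0.174], [-0.3, -1.2, 0], 4]
    - [[0, 0, -0.174], [-0.3, -1.2, 0], 4]
    - [[0, 0, -0.174], [-0.3, -1.2, 0], 4]
    - [[0, 0, -0.174], [-0.3, -1.2, 0], 4]
    - [[0, 0, -0.174], [-0.3, -1.2, 0], 4]

```text
clock: 6.32
position: [0.5356, -0.2188, 0.1902]
ee_rot: [-0.001, 0.736, 0.677, -0.0]
contact_force: [0.2, 0.6, 0.8]
width: 0.0403
gripper_force: 0.0
```

Emit:
drive_tool:
  rows:
    - [[0, 0, -0.172], [-0.3, -1.2, 0], 4]
    - [[0, 0, 0], [0, 0, 0], 4]
    - [[0, 0, 0], [0, 0, 0], 4]

```text
clock: 6.7
position: [0.533, -0.2303, 0.1907]
ee_rot: [-0.001, 0.789, 0.615, -0.0]
contact_force: [0.6, -0.7, -0.5]
width: 0.0401
gripper_force: 0.0
```

Run:
```python
from h import *
st()
im=eyes.get_image("top")[:,:,::-1]
s=eyes.get_image("side")[:,:,::-1]
a=cv2.resize(im[100:250,270:430],(512,480));b=cv2.resize(s[145:235,240:336],(512,480),interpolation=cv2.INTER_CUBIC)
cv2.imwrite("pics/c2.png",cv2.resize(np.hstack([a,b]),(800,375)))
```

```text
6.7 [ 0.533  -0.2303  0.1907] phi -0.2466 z [-8.e-04  9.e-04 -1.e+00] F [ 0.6 -0.7 -0.5] [-0.01 -0.03 -0.02] w 0.0401 0.0
```

View pics/c2.png

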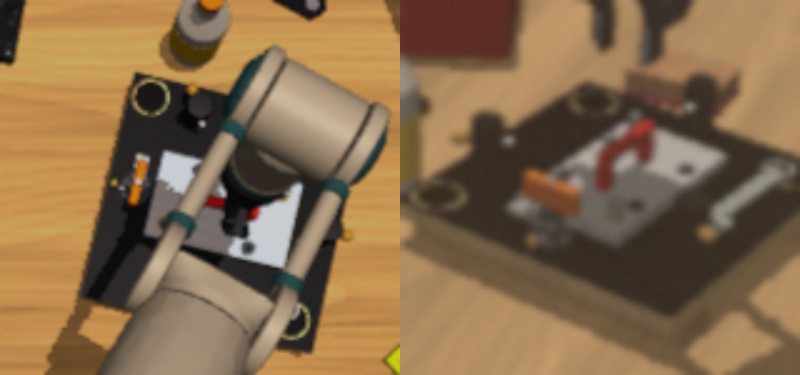

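The knob now lies along cell +x at crop (138, 180), so the clamp is open. I'll descend onto the red handle, correcting about 1.7 mm in x and 1 mm in y.

Emit:
drive_tool:
  rows:
    - [[0, 0, 0], [-0.17, -0.1, -3], 4]
    - [[0, 0, 0], [0, 0, -3], 4]
    - [[0, 0, 0], [0, 0, -2.5], 4]
    - [[0, 0, 0], [0, 0, -1.5], 4]
    - [[0, 0, 0], [0, 0, -0.4], 4]
    - [[0, 0, 0], [0, 0, 0], 4]
    - [[0, 0, 0], [0, 0, 0], 4]

```text
clock: 7.68
position: [0.5322, -0.2322, 0.0883]
ee_rot: [0.001, 0.789, 0.614, 0.0]
contact_force: [-0.8, -0.5, -0.1]
width: 0.0403
gripper_force: 0.0
```

```bash
python3 -c "
from h import *
st()"
```

```text
7.67 [ 0.5322 -0.2322  0.0883] phi -0.2488 z [ 0.0019 -0.0011 -1.    ] F [-0.8 -0.5 -0.1] [ 0.02 -0.02  0.02] w 0.0403 0.0
```

Emit:
drive_tool:
  rows:
    - [[0, 0, 0], [0, 0.05, -0.3], 4]
    - [[0, 0, 0], [0, 0, 0], 1]
    - [[0, 0, 0], [0, 0, 0], 1]
    - [[0, 0, 0], [0, 0, 0], 1]
    - [[0, 0, 0], [0, 0, 0], 1]
    - [[0, 0, 0], [0, 0, 0], 1]
    - [[0, 0, 0], [0, 0, 0], 1]
  force: 70

```text
clock: 8.55
position: [0.5316, -0.2314, 0.0846]
ee_rot: [0.0, 0.789, 0.614, 0.0]
contact_force: [-1.2, 0.8, 4.0]
width: 0.0128
gripper_force: 69.6
```

```bash
python3 -c "
from h import *
st()"
```

```text
8.55 [ 0.5316 -0.2314  0.0846] phi -0.249 z [ 5.e-04 -2.e-04 -1.e+00] F [-1.2  0.8  4. ] [ 0.06  0.08 -0.03] w 0.0128 69.60280537605286
```

Firm, centred grip with small side forces. Now a slow vertical lift.

Emit:
drive_tool:
  rows:
    - [[0, 0, 0], [0, 0, 0.3], 1]
    - [[0, 0, 0], [0, 0, 0.5], 1]
    - [[0, 0, 0], [0, 0, 0.5], 1]
    - [[0, 0, 0], [0, 0, 0.5], 1]
    - [[0, 0, 0], [0, 0, 0.5], 1]
    - [[0, 0, 0], [0, 0, 0], 1]

```text
clock: 9.3
position: [0.5314, -0.2312, 0.1079]
ee_rot: [0.0, 0.789, 0.614, 0.0]
contact_force: [-0.0, -0.6, -6.9]
width: 0.0131
gripper_force: 68.6
```

```bash
python3 -c "
from h import *
st()"
```

```text
9.3 [ 0.5314 -0.2312  0.1079] phi -0.2491 z [ 2.e-04  0.e+00 -1.e+00] F [-0.  -0.6 -6.9] [ 0.04 -0.01 -0.03] w 0.0131 68.6369776725769
```

Emit:
drive_tool:
  rows:
    - [[0, 0, 0], [0, 0, 0.6], 1]
    - [[0, 0, 0], [0, 0, 0.8], 1]
    - [[0, 0, 0], [0, 0, 1], 1]
    - [[0, 0, 0], [0, 0, 1.2], 1]
    - [[0, 0, 0], [0, 0, 1.2], 1]
    - [[0, 0, 0], [0, 0, 1.2], 1]
    - [[0, 0, 0], [0, 0, 1.2], 1]
    - [[0, 0, 0], [0, 0, 0.8], 1]

```text
clock: 10.3
position: [0.5317, -0.2314, 0.1884]
ee_rot: [0.001, 0.789, 0.614, 0.0]
contact_force: [-0.8, 1.3, -7.3]
width: 0.0125
gripper_force: 68.7
```

Run:
```python
from h import *
st()
s=eyes.get_image("side")[:,:,::-1]
cv2.imwrite("pics/c3.png",cv2.resize(s[110:260,210:370],(640,600),interpolation=cv2.INTER_CUBIC))
```

```text
10.3 [ 0.5317 -0.2314  0.1884] phi -0.249 z [ 9.e-04 -5.e-04 -1.e+00] F [-0.8  1.3 -7.3] [ 0.03 -0.03  0.01] w 0.0125 68.68006825447083
```

View pics/c3.png

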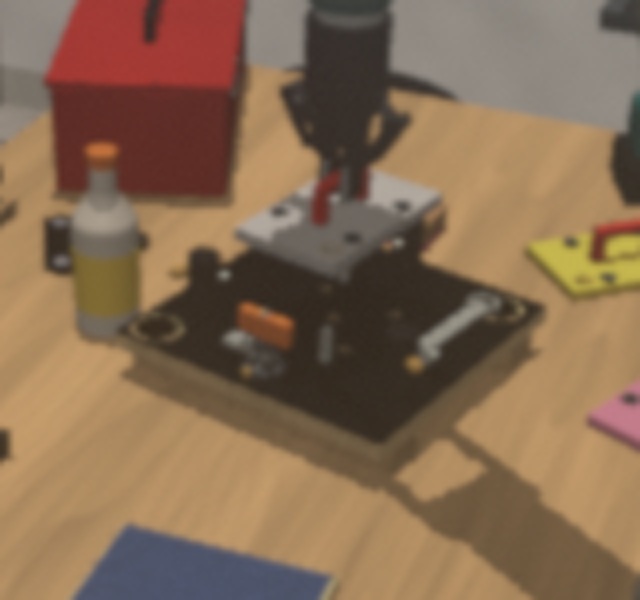

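The jig is level and clear of the dowels, and the clamp is still open. I'll carry it to the felt board.

Emit:
drive_tool:
  rows:
    - [[0, 0, 0.01], [-0.1, 1, 0.2], 1]
    - [[0, 0, 0.02], [-0.2, 2, 0], 1]
    - [[0, 0, 0.02], [-0.2, 3, 0], 1]
    - [[0, 0, 0.02], [-0.2, 3, 0], 1]
    - [[0, 0, 0.02], [-0.2, 3, 0], 1]
    - [[0, 0, 0.02], [-0.2, 3, 0], 1]
    - [[0, 0, 0.02], [-0.2, 3, 0], 1]
    - [[0, 0, 0.02], [-0.2, 3, 0], 1]

```text
clock: 11.35
position: [0.5152, -0.0187, 0.1889]
ee_rot: [-0.001, 0.741, 0.672, -0.0]
contact_force: [0.5, 0.9, -6.9]
width: 0.0126
gripper_force: 68.6
```

Emit:
drive_tool:
  rows:
    - [[0, 0, 0.02], [-0.3, 3, 0], 1]
    - [[0, 0, 0.02], [-0.3, 3, 0], 1]
    - [[0, 0, 0.02], [-0.3, 3, 0], 1]
    - [[0, 0, 0.02], [-0.3, 3, 0], 1]
    - [[0, 0, 0.02], [-0.3, 3, 0], 1]
    - [[0, 0, 0.02], [-0.2, 3, 0], 1]
    - [[0, 0, 0.02], [-0.1, 2, 0], 1]
    - [[0, 0, 0.02], [0, 2, 0], 1]

```text
clock: 12.35
position: [0.4969, 0.2004, 0.189]
ee_rot: [-0.001, 0.684, 0.729, -0.0]
contact_force: [-0.4, 0.4, -7.1]
width: 0.0126
gripper_force: 68.6
```

Emit:
drive_tool:
  rows:
    - [[0, 0, 0], [0, 1.5, 0], 1]
    - [[0, 0, 0], [0, 0.5, 0], 1]
    - [[0, 0, 0], [0, 0, 0], 1]
    - [[0, 0, 0], [0, 0, 0], 1]

```text
clock: 12.85
position: [0.4985, 0.218, 0.1892]
ee_rot: [0.0, 0.685, 0.728, -0.0]
contact_force: [-0.5, -0.5, -6.9]
width: 0.0125
gripper_force: 68.6
```

```bash
python3 -c "
from h import *
st()"
```

```text
12.85 [0.4985 0.218  0.1892] phi 0.0603 z [-2.e-04 -7.e-04 -1.e+00] F [-0.5 -0.5 -6.9] [0.   0.06 0.02] w 0.0125 68.58216762542725
```

Emit:
drive_tool:
  rows:
    - [[0, 0, 0], [0, 0, -1], 1]
    - [[0, 0, 0], [0, 0, -2], 1]
    - [[0, 0, 0], [0, 0, -2], 1]
    - [[0, 0, 0], [0, 0, -2], 1]
    - [[0, 0, 0], [0, 0, -2], 1]
    - [[0, 0, 0], [0, 0, -1.5], 1]
    - [[0, 0, 0], [0, 0, -1], 1]
    - [[0, 0, 0], [0, 0, -0.8], 1]

```text
clock: 13.85
position: [0.4988, 0.2187, 0.0659]
ee_rot: [0.0, 0.685, 0.728, 0.0]
contact_force: [0.1, -0.1, -7.2]
width: 0.0127
gripper_force: 68.5
```

Emit:
drive_tool:
  rows:
    - [[0, 0, 0], [0, 0, -0.5], 1]
    - [[0, 0, 0], [0, 0, -0.3], 1]
    - [[0, 0, 0], [0, 0, -0.3], 1]
    - [[0, 0, 0], [0, 0, -0.2], 1]
    - [[0, 0, 0], [0, 0, 0], 1]

```text
clock: 14.48
position: [0.4985, 0.2187, 0.0533]
ee_rot: [0.0, 0.685, 0.728, 0.0]
contact_force: [0.7, -0.1, -8.0]
width: 0.0125
gripper_force: 68.5
```

```bash
python3 -c "
from h import *
st()"
```

```text
14.47 [0.4985 0.2187 0.0533] phi 0.061 z [ 0. -0. -1.] F [ 0.7 -0.1 -8. ] [0.01 0.01 0.06] w 0.0125 68.52852702140808
```

Emit:
drive_tool:
  rows:
    - [[0, 0, 0], [0, 0, -0.2], 1]
    - [[0, 0, 0], [0, 0, -0.15], 1]
    - [[0, 0, 0], [0, 0, 0], 1]
    - [[0, 0, 0], [0, 0, 0], 1]

```text
clock: 14.98
position: [0.4985, 0.2187, 0.0498]
ee_rot: [0.0, 0.685, 0.728, 0.0]
contact_force: [0.6, 0.6, -7.1]
width: 0.0131
gripper_force: 68.6
```

```bash
python3 -c "
from h import *
st()"
```

```text
14.97 [0.4985 0.2187 0.0498] phi 0.061 z [ 1.e-04 -0.e+00 -1.e+00] F [ 0.6  0.6 -7.1] [0.02 0.02 0.04] w 0.0131 68.6305296421051
```

Emit:
drive_tool:
  rows:
    - [[0, 0, 0], [0, 0, -0.1], 1]
    - [[0, 0, 0], [0, 0, -0.05], 1]
    - [[0, 0, 0], [0, 0, 0], 1]
    - [[0, 0, 0], [0, 0, 0], 1]

```text
clock: 15.48
position: [0.4986, 0.2187, 0.0486]
ee_rot: [0.0, 0.685, 0.728, 0.0]
contact_force: [-1.7, 0.2, -2.4]
width: 0.0126
gripper_force: 69.2
```

```bash
python3 -c "
from h import *
st()"
```

```text
15.47 [0.4986 0.2187 0.0486] phi 0.061 z [ 4.e-04  1.e-04 -1.e+00] F [-1.7  0.2 -2.4] [-0.02  0.1  -0.  ] w 0.0126 69.17510747909546
```

Contact: the load is coming off the wrist. I'll release and retreat.

Emit:
drive_tool:
  rows:
    - [[0, 0, 0], [0, 0, -0.04], 1]
    - [[0, 0, 0], [0, 0, 0], 1]
    - [[0, 0, 0], [0, 0, 0], 4]
    - [[0, 0, 0], [0, 0, 0], 4]
    - [[0, 0, 0], [0, 0, 0], 4]
    - [[0, 0, 0], [0, 0, 1], 4]
    - [[0, 0, 0], [0, 0, 3], 4]
    - [[0, 0, 0], [0, 0, 4], 4]

```text
clock: 16.48
position: [0.498, 0.2185, 0.1285]
ee_rot: [-0.0, 0.685, 0.728, -0.001]
contact_force: [1.3, -0.3, 0.0]
width: 0.0401
gripper_force: 0.0
```

Emit:
drive_tool:
  rows:
    - [[0, 0, 0], [0, 0, 4], 4]
    - [[0, 0, 0], [-2, -4, 3], 4]
    - [[0, 0, 0], [-2, -4, 3], 4]
    - [[0, 0, 0], [-2, -4, 0], 4]
    - [[0, 0, 0], [-2, -4, 0], 4]
    - [[0, 0, 0], [-2, -4, 0], 4]
    - [[0, 0, 0], [0, 0, 0], 4]
    - [[0, 0, 0], [0, 0, 0], 4]

```text
clock: 17.48
position: [0.399, 0.0189, 0.2285]
ee_rot: [0.001, 0.686, 0.728, 0.001]
contact_force: [0.8, 0.3, 0.8]
width: 0.0399
gripper_force: 0.0
```

Run:
```python
from h import *
st()
im=eyes.get_image("top")[:,:,::-1].copy();cv2.imwrite("pics/e.png",im)
hsv=cv2.cvtColor(im,cv2.COLOR_BGR2HSV)
m=cv2.inRange(hsv,(0,180,90),(4,255,255))|cv2.inRange(hsv,(174,180,90),(180,255,255));m[:160]=0;m[230:]=0;m[:,:180]=0;m[:,260:]=0
if m.any():
    r=cv2.minAreaRect(cv2.findNonZero(m));print(r,ray("top",r[0],.064))
```

```text
17.48 [0.399  0.0189 0.2285] phi 0.0602 z [ 1.8e-03  5.0e-04 -1.0e+00] F [0.8 0.3 0.8] [ 0.   -0.02 -0.02] w 0.0399 0.0
((217.01551818847656, 193.7637939453125), (3.758209466934204, 24.13475227355957), 86.633544921875) [0.49937484 0.21481798 0.064     ]
```

View pics/e.png

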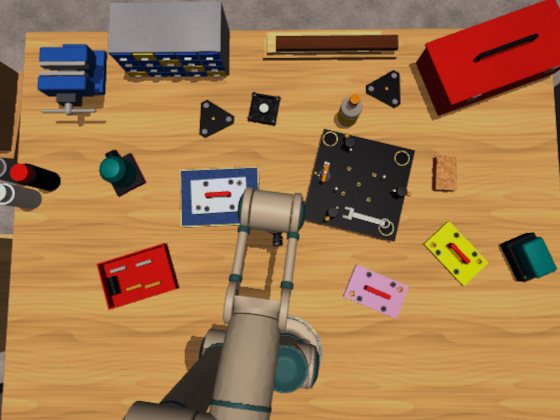

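The jig lies centred and lengthwise on the felt, with its handle at px (217, 194). The clamp is open at (325, 172), and the other things are where they were.

```bash
python3 -c "
from rig import job
print(job.sign_off())"
```

```text
the job is handed in; nothing more can be done
None
```

I opened the clamp, lifted the jig level off its dowels, laid it within about 3 mm of the felt board's middle and lengthwise along it, moved nothing else, and handed the job in at about 17.5 s; no verdict was returned.

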